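# Slide the ointment slab out over the stand's edge

## Robot

A 6-joint arm with a two-finger parallel gripper is mounted at the origin on a cart in front of the work surface, level with it; the furniture and walls round the work are solid. World frame = base frame: x ahead of the robot, y to its left, z up, the work surface at z = 0. Lengths are in m, angles in degrees, forces in N, time in s.
With the tool pointing down it reaches from about 0.25 to 0.725 m from the base axis. Payload 9.7 kg.
Tool frame: the origin (TCP) lies midway between the tips of the shut fingers; the grasp point (between the pads) lies bot.hold_point_z behind it (bot.hold_point_z is the distance from the TCP to the grasp point, in m); z points along the fingers, y is the line along which they close (so a half turn about z gives the same grasp; the last joint's range is limited). The gripper opens to 85 mm and grips with 20 to 120 N. Pads are 22 mm wide; open, the fingers measure 114 mm over their backs; the gripper's body (76 mm by 85 mm) begins 54 mm behind the grasp point. The pads swing forward as they close: fully open they stand 13 mm farther back than shut.
Start: joints at [-65.088, 4.979, 10.078, 95.1, 0, 90], TCP at [0.232, -0.499, 0.231] pointing down, gripper open.
Joint ranges: [-179.16, 179.16], [-48.56, 103.87], [-65.8, 70.77], [-126.05, 130.52], [-82.76, 87.17], [-180, 180]. Speed limits (degrees/s): [127.2, 127.2, 147.25, 180, 180, 180].

## Interface

Orientations are given as [roll, pitch, yaw] about the fixed x, y, z axes, in that order (R = Rz(yaw) Ry(pitch) Rx(roll)).
In Python, from workcell import bot, camera, camera_model, ticket gives the robot as it stands.
- The arm moves only by the tool send_rows, never from a script. Its argument "targets" is text: rows parted by semicolons, each of 5 numbers parted by spaces: the shift along the tool's x, y, z in mm, then the turn about the tool's z in degrees, then the closure in counts, from 0 (fully open) to 255 (shut). A call has 1 to 20 rows; each row is the pose to reach, as a shift and turn from the pose commanded when the call began, along the tool's axes at that moment; what a row does not reach only later rows make up. A row lasts 1/8 s, in which the tool goes at most 62.5 mm and 10.7 degrees, less where a joint would pass 70% of its speed; a pose out of reach is approached as far as the arm can. A call with a gripper value outside its range is refused whole. The fingers move at their own pace and stop on an object; "newtons" is the grip in N (left out, the last holds). Time passes only in rows, so rows that repeat a pose let the fingers close. It gives the time, the measured TCP pose, the force, the opening and the grip force at its end, in the units of the state.
- bot.get_obs(): the state, without advancing time (a new reading comes with each control period).
- camera(name): name is "scene" or "side" or "wrist"; returns the picture (480x640x3 uint8, blue, green, red); there is no depth.
- camera_model(name): a dict with "K" (3x3 intrinsics, pixels), "pose" (4x4, takes a point from camera to world coordinates); the wrist camera has in their place "T_tool_cam" (4x4, takes a point from camera to tool coordinates, whose origin is the TCP and whose axes are the flange's). Camera axes: x right, y down, z forward; pixel columns grow to the right and rows downward; lengths in m; the calibration is good to about 2 mm. A picture is of the moment at which its call begins: read the wrist's pose just before it. camera_model takes no time and is no camera call.
- ticket.job_done(): hands the job in; it is judged then, once.
The state is a dict: "time": time; "q": joint angles; "qd": joint speeds; "joint_efforts": joint torques, N m; "ee_pos": TCP position; "tcp_rot": TCP orientation; "wrist_force": force on the tool from outside, world axes, zero at the start; "torque": the same for the moment, N m; "opening": finger opening in m; "grasp_force": force on a finger pad.
Only numpy, scipy, OpenCV 4.12 (cv2) and the standard library are available. Lean on these libraries where they do the work, as an engineer would, in place of code of your own. Each camera call takes 0.05 s, during which the arm holds its last target. There are 200 camera calls.

## Task

The flat white ointment slab lies well back on the low wooden stand. Push it toward the robot with the fingertips, without gripping or lifting it, until it sticks out about 3 cm over the stand's near edge (its front scored line is then above that edge), square to the edge, so that a colleague can get hold of it there. Leave the balm tin on the stand and the bottle and stamp beside it where they are.

Things in the scene. Friction and masses are not known exactly. Their poses are not given: they have to be found in the camera images.
- stand: low wooden bench stand fixed to the counter, 260 (its x) x 380 (its y) x 60 mm high, flat top; origin at the centre of its footprint at counter height; its x axis points away from the robot, square to its near long edge, z up
- stand_edge (a point): middle of the stand's near top edge (130 mm from its centre along its -x, at its top height); axes as the stand's
- slab: flat white ceramic slab lying on the stand, 110 (its x) x 120 (its y) x 8 mm thick, about 0.3 kg, slides with ordinary friction; origin at the centre of its underside; x points away from the robot, within about 20 degrees of the stand's x at the start; a thin dark scored line runs across it 30 mm from its front edge and another 30 mm from its back edge
- slab_front (a point): middle of the slab's front edge (the 120 mm edge nearest the robot), half-way up its thickness, 55 mm from the slab's centre along its -x; axes as the slab's
- tin: round balm tin, red lid, 58 mm across, 50 mm high, standing loose on the stand beside the slab (left or right of it); origin at the centre of its underside; to be left alone
- bottle: small amber dropper bottle, 33 mm across, 102 mm high, standing loose on the counter beyond the left end of the stand; origin at the centre of its underside; to be left alone
- stamp: turned dark wooden stamp, 33 mm across, 70 mm high, standing loose on the counter beyond the right end of the stand; origin at the centre of its underside; to be left alone

How it is judged:
By the outcome, as a careful person would: the job done as asked, in the order asked, and still so for the second after the job is handed in, with the robot touching nothing.
It also fails if it takes over 38 s, if anything falls off the work surface, if the arm or the gripper's body presses on something with over 40 N, if the wrist force passes 120 N, or if a joint passes its speed limit or range.

## Working session

There is one attempt and no reset: what is moved stays moved. The work goes in short steps, Python scripts to look and compute and a tool call to move; the robot and the scene stay as the last step left them, time stands still between calls to the robot, and variables do not carry over. Pictures are saved under pics/ and viewed, at most 10 in all, crops included, and the job is handed in when it is done.

Besides the shell and the picture viewer there is one more tool, called after "Call:" as name(argument=value, ...) on one line, values as JSON. send_rows: Moves the arm, as the interface text tells. Its arguments: {"type":"object","properties":{"targets":{"type":"string"},"newtons":{"type":"number"}},"required":["targets"]}

```bash
mkdir -p pics; ls; python3 - <<'E'
from workcell import bot,camera,camera_model
import cv2,numpy as np
o=bot.get_obs();print(o,bot.hold_point_z)
a=camera('scene');b=camera('side')
cv2.imwrite('pics/scene.png',a);cv2.imwrite('pics/side.png',b)
for n in('scene','side'):
  m=camera_model(n);print(np.round(m['K'],1),np.round(m['pose'],3))
print(camera_model('wrist'))
E
```

```text
pics
{'time': 0.0, 'q': array([-6.50888219e+01,  5.01206011e+00,  1.00350883e+01,  9.51017537e+01,
        1.24129403e-03,  9.00010362e+01]), 'qd': array([-0.08511017,  0.02108272,  0.03099908,  0.1019225 , -0.06248493,
        0.00566027]), 'joint_efforts': array([-4.07109719e-04, -5.20382488e+01,  4.64813697e+01,  1.59503182e-02,
       -3.69319177e-04, -7.44090016e-06]), 'ee_pos': array([ 0.23157118, -0.49860799,  0.23057956]), 'tcp_rot': array([-1.79921274e+02, -1.23986907e-03,  2.49101402e+01]), 'wrist_force': array([-0.26236127,  0.16118084,  0.30435119]), 'torque': array([-0.01046609, -0.00983847,  0.03483944]), 'grasp_force': 0.0, 'opening': 0.08561007918389336} 0.0187
[[564.7   0.  323.9]
 [  0.  564.7 235.4]
 [  0.    0.    1. ]] [[-0.479 -0.361  0.8   -0.512]
 [-0.878  0.194 -0.438  0.569]
 [ 0.003 -0.912 -0.409  0.581]
 [ 0.     0.     0.     1.   ]]
[[452.5   0.  321.1]
 [  0.  452.5 239.5]
 [  0.    0.    1. ]] [[ 0.98  -0.093  0.176  0.331]
 [-0.199 -0.462  0.864 -0.724]
 [ 0.001 -0.882 -0.471  0.504]
 [ 0.     0.     0.     1.   ]]
{'K': array([[403.2678917 ,   0.        , 321.5004434 ],
       [  0.        , 403.2678917 , 234.16725466],
       [  0.        ,   0.        ,   1.        ]]), 'T_tool_cam': array([[ 2.36667167e-04, -9.51934043e-01, -3.06302989e-01,
         7.86241917e-02],
       [ 9.99999966e-01,  2.60082389e-04, -3.56317826e-05,
         1.65678509e-04],
       [ 1.13583120e-04, -3.06302970e-01,  9.51934072e-01,
        -1.42510625e-01],
       [ 0.00000000e+00,  0.00000000e+00,  0.00000000e+00,
         1.00000000e+00]])}
```

View pics/scene.png

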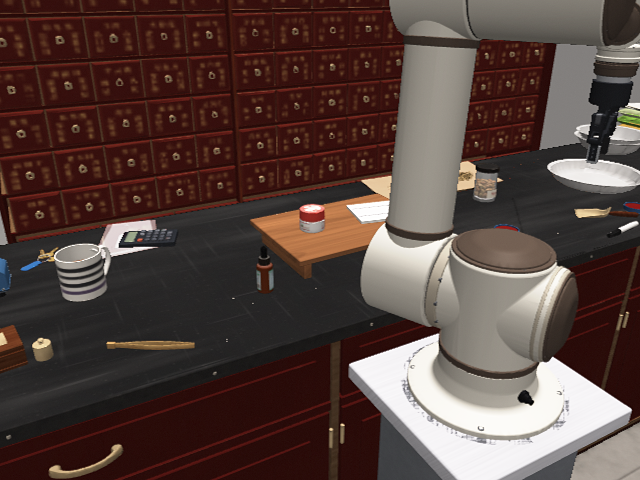

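View pics/side.png

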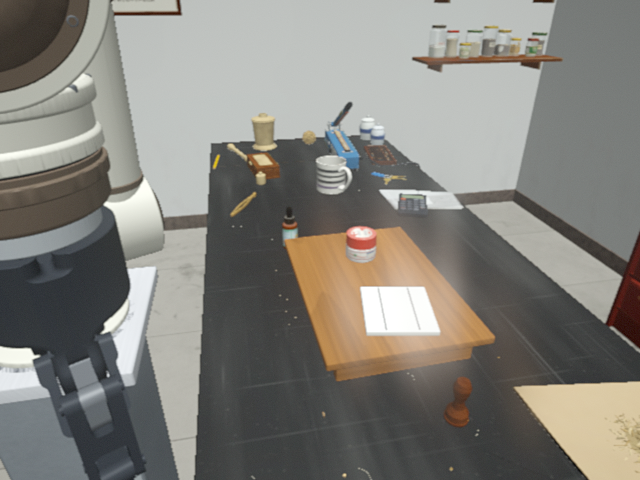

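Scene view: tin at (312,218), bottle at (264,272), slab partly hidden by the arm at (370,211). Side view: stand top corners at about (287,238), (402,228), (493,340) and (327,362), slab corners (361,287), (430,287), (439,333) and (366,334), tin (361,244), stamp (458,402), bottle (290,225).

```bash
cat > h.py <<'E'
import cv2,numpy as np
from workcell import bot,camera,camera_model
from scipy.spatial.transform import Rotation as R
def campose(name,obs=None):
    m=camera_model(name)
    if name!='wrist': return m['K'],m['pose']
    T=np.eye(4);T[:3,:3]=R.from_euler('xyz',obs['tcp_rot'],degrees=True).as_matrix();T[:3,3]=obs['ee_pos']
    return m['K'],T@m['T_tool_cam']
def ray(K,P,uv,z):
    d=P[:3,:3]@np.linalg.inv(K)@np.array([*uv,1.]); c=P[:3,3]
    return c+d*(z-c[2])/d[2]
def biggest(mask):
    c,_=cv2.findContours(mask.astype(np.uint8),cv2.RETR_EXTERNAL,cv2.CHAIN_APPROX_NONE)
    return max(c,key=cv2.contourArea)
def quad(c):
    h=cv2.convexHull(c)
    for e in np.arange(1,40,.5):
        a=cv2.approxPolyDP(h,e,True)
        if len(a)<=4: return a[:,0].astype(float)
def white(im):
    m=cv2.inRange(cv2.cvtColor(im,cv2.COLOR_BGR2HSV),(0,0,165),(180,60,255))
    return cv2.morphologyEx(m,cv2.MORPH_CLOSE,np.ones((7,7)))
def wood(im):
    m=cv2.inRange(cv2.cvtColor(im,cv2.COLOR_BGR2HSV),(5,90,80),(20,255,255))
    return cv2.morphologyEx(m,cv2.MORPH_OPEN,np.ones((3,3)))
E
python3 - <<'E'
from h import *
im=cv2.imread('pics/side.png');K,P=campose('side')
w=white(im);box=np.zeros_like(w);box[270:345,340:460]=1
q=quad(biggest(w*box));print('slab px',q)
for p in q:print(ray(K,P,p,.068).round(4))
s=wood(im);box=np.zeros_like(s);box[215:385,270:505]=1
q=quad(biggest(s*box));print('stand',q)
for p in q:print(ray(K,P,p,.06).round(4))
for n,p,z in(('topNR',(329,363),.06),('tinbase',(361,257),.06),('bottle',(290,237),0),('stamp',(457,420),0)):print(n,ray(K,P,p,z).round(3))
E
```

```text
slab px [[425. 288.]
 [439. 335.]
 [366. 334.]
 [361. 286.]]
[ 0.632  -0.1312  0.068 ]
[ 0.6037 -0.2497  0.068 ]
[ 0.4995 -0.2264  0.068 ]
[ 0.5268 -0.1039  0.068 ]
stand [[400. 227.]
 [401. 369.]
 [336. 380.]
 [285. 240.]]
[0.6777 0.113  0.06  ]
[ 0.5285 -0.2963  0.06  ]
[ 0.4376 -0.2984  0.06  ]
[0.4224 0.1026 0.06  ]
topNR [ 0.435 -0.266  0.06 ]
tinbase [0.558 0.004 0.06 ]
bottle [0.448 0.227 0.   ]
stamp [ 0.596 -0.344  0.   ]
```

Call:
send_rows(targets="40 -13 -5 3 0;90 -30 -10 6 0;145 -48 -15 9 0;200 -67 -20 12 0;255 -85 -20 15 0;310 -103 -20 18 0;360 -120 -20 20 0;405 -135 -20 22 0;440 -147 -20 23 0;454 -152 -20 23 0;454 -152 -20 23 0;454 -152 -20 23 0")

```text
time: 1.6
ee_pos: [0.5787, -0.1706, 0.2514]
tcp_rot: [180.0, 0.0, 1.9]
wrist_force: [-0.9, 0.1, -0.5]
opening: 0.085
grasp_force: 0.0
```

```bash
python3 - <<'E'
from h import *
o=bot.get_obs();a=camera('wrist');np.save('w1.npy',[o['ee_pos'],o['tcp_rot']]);cv2.imwrite('pics/w1.png',a)
print(o['time'],o['ee_pos'],o['tcp_rot'],o['wrist_force'],o['q'])
E
```

```text
1.6 [ 0.57872324 -0.17057863  0.25138422] [1.79988326e+02 1.45802430e-02 1.87213829e+00] [-0.8817325   0.08526837 -0.50003352] [-1.64154801e+01  1.31356448e+01  2.15441731e+01  9.84187090e+01
 -1.56596386e-02  1.61712382e+02]
```

View pics/w1.png

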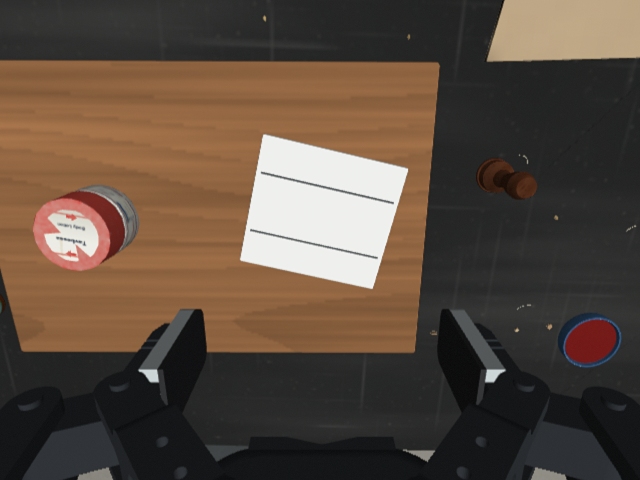

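Wrist view: the slab corners are at (264,135), (408,169), (373,289) and (240,261). The stand's near edge runs from (22,352) to (415,352), with the tin at (85,228) and the stamp at (505,180).

```bash
cat > meas.py <<'E'
from h import *
def meas(im,o):
    K,P=campose('wrist',o)
    hsv=cv2.cvtColor(im,cv2.COLOR_BGR2HSV)
    c=biggest(white(im)); q=quad(c)
    w=np.array([ray(K,P,p,.068) for p in q]); w=w[np.argsort(-w[:,0])]
    b=w[:2][np.argsort(-w[:2,1])];f=w[2:][np.argsort(-w[2:,1])]
    print('back L,R',b.round(4).tolist(),'front L,R',f.round(4).tolist())
    e=b[0]-b[1];g=f[0]-f[1];print('yaw',np.degrees(np.arctan2(-e[0],e[1])),np.degrees(np.arctan2(-g[0],g[1])),'ctr',w.mean(0),'front mid',f.mean(0))
    m=wood(im)
    pts=[]
    for u in list(range(215,240,3))+list(range(375,408,3))+list(range(60,130,5)):
        r=np.where(m[300:400,u])[0]
        if len(r):pts.append(ray(K,P,(u,300+r.max()+.5),.06))
    pts=np.array(pts);l=cv2.fitLine(pts[:,:2].astype(np.float32),cv2.DIST_HUBER,0,.01,.01).ravel()
    d=l[:2]*np.sign(l[1]);print('edge yaw',np.degrees(np.arctan2(-d[0],d[1])),'x at y=-.18:',l[2]+(-.18-l[3])*d[0]/d[1],len(pts))
    n=np.array([d[1],-d[0]])
    for nm,p in zip('LR',f):print('overhang',nm,-(p[:2]-l[2:])@n)
E
python3 - <<'E'
from meas import *
a,b=np.load('w1.npy');o=dict(ee_pos=a,tcp_rot=b);im=cv2.imread('pics/w1.png');meas(im,o)
K,P=campose('wrist',o)
for u,v,z in((439,63,.06),(415,352,.06),(80,61,.06),(505,175,0),(100,225,.06)):print(u,v,ray(K,P,(u,v),z).round(4))
# height check: triangulate slab corners side vs wrist
K2,P2=campose('side')
for p1,p2 in(((264,135),(430,287)),((408,169),(439,334)),((373,289),(366,335)),((240,261),(361,287))):
    M=[];
    for KK,PP,p in((K,P,p1),(K2,P2,p2)):
        M.append(KK@np.linalg.inv(PP)[:3])
    X=cv2.triangulatePoints(M[0],M[1],np.float64(p1),np.float64(p2)).ravel();print('tri',(X[:3]/X[3]).round(4))
E
```

```text
back L,R [[0.6336, -0.1228, 0.068], [0.6108, -0.2386, 0.068]] front L,R [[0.5276, -0.1017, 0.068], [0.5038, -0.218, 0.068]]
yaw -11.17694838173497 -11.54647594653959 ctr [ 0.56895183 -0.17027951  0.068     ] front mid [ 0.51568926 -0.15983866  0.068     ]
edge yaw 1.6770546 x at y=-.18: 0.4309285 34
overhang L -0.09888435078971297
overhang R -0.07174461745790427
439 63 [ 0.6904 -0.2569  0.06  ]
415 352 [ 0.4341 -0.2653  0.06  ]
80 61 [0.6828 0.0174 0.06  ]
505 175 [ 0.5974 -0.3499  0.    ]
100 225 [0.5519 0.0199 0.06  ]
tri [ 0.638  -0.1272  0.0683]
tri [ 0.6089 -0.2407  0.0617]
tri [ 0.5008 -0.2205  0.0615]
tri [ 0.5263 -0.1021  0.0657]
```

Call:
send_rows(targets="40 4 20 0 0;83 9 60 0 0;83 9 110 0 0;83 9 150 0 0;83 9 175 0 0;83 9 188 0 0;83 9 194 0 0;83 9 197 0 0;83 9 199 0 0;83 9 199 0 0")

```text
time: 2.9
ee_pos: [0.6629, -0.176, 0.0528]
tcp_rot: [180.0, -0.0, 1.9]
wrist_force: [-0.6, 0.6, -0.0]
opening: 0.0853
grasp_force: 0.0
```

```bash
python3 - <<'E'
from h import *
o=bot.get_obs();a=camera('wrist');print(o['time'],o['ee_pos'],o['wrist_force'],o['joint_efforts'])
b=camera('side')[200:400,260:520]
cv2.imwrite('pics/w2.png',np.hstack([cv2.resize(a,(400,300)),cv2.resize(b,(390,300))]))
E
```

```text
2.9 [ 0.66288083 -0.1759558   0.05281834] [-0.56179678  0.63298238 -0.00343904] [-5.99759468e-02 -7.22945523e+01  4.66648507e+01 -5.67732390e-02
 -1.56798920e-03 -6.24269687e-04]
```

View pics/w2.png

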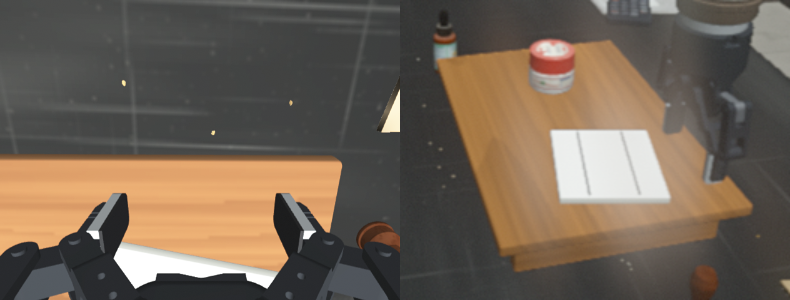

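The tips hang clear just behind the slab, left and right tips in line with its back edge (crop (660,115) and (715,165)). I'll go 2 mm lower and start pushing.

Call:
send_rows(targets="0 0 1 0 0;0 0 2 0 0;-5 0 2 0 0;-10 0 2 0 0;-15 0 2 0 0;-20 0 2 0 0;-25 0 2 0 0;-31 0 2 0 0;-37 0 2 0 0;-43 0 2 0 0;-49 0 2 0 0;-55 0 2 0 0;-61 0 2 0 0;-67 0 2 0 0;-73 0 2 0 0;-78 0 2 0 0;-82 0 2 0 0;-85 0 2 0 0;-86 0 2 0 0;-86 0 2 0 0")

```text
time: 5.5
ee_pos: [0.5766, -0.1788, 0.0502]
tcp_rot: [-180.0, 0.0, 1.9]
wrist_force: [0.6, 0.3, 0.2]
opening: 0.0855
grasp_force: 0.0
```

```bash
python3 - <<'E'
from h import *
o=bot.get_obs();a=camera('wrist');print(o['time'],o['ee_pos'],o['wrist_force'])
b=camera('side')[200:400,260:520]
cv2.imwrite('pics/w3.png',np.hstack([cv2.resize(a,(400,300)),cv2.resize(b,(390,300))]))
E
```

```text
5.5 [ 0.57656192 -0.17879814  0.05020576] [0.55958932 0.29511827 0.15723119]
```

View pics/w3.png

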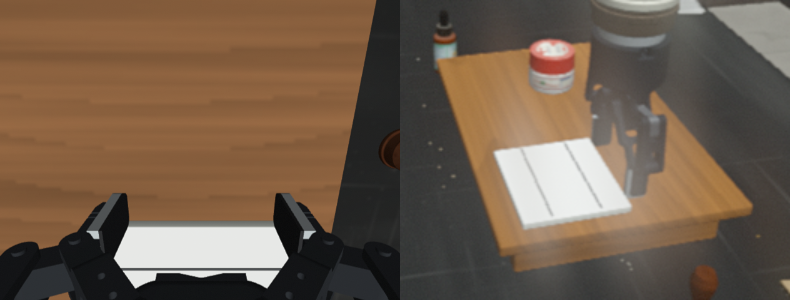

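The slab is now square to the fingertips; its back edge shows as a level line at about (200,226) in the left half, and the tin hasn't moved.

```bash
python3 - <<'E'
from h import *
o=bot.get_obs();a=camera('wrist');K,P=campose('wrist',o)
g=cv2.cvtColor(a,cv2.COLOR_BGR2GRAY).astype(int)
for u in(220,260,320,380,420):
    col=g[340:400,u];d=np.diff(col);print(u,[340+i for i in np.argsort(-abs(d))[:3]],ray(K,P,(u,340+np.where(col>200)[0][0]),.068).round(4))
E
```

```text
220 [np.int64(362), np.int64(363), np.int64(361)] [ 0.5645 -0.1426  0.068 ]
260 [np.int64(362), np.int64(363), np.int64(361)] [ 0.565  -0.1571  0.068 ]
320 [np.int64(362), np.int64(363), np.int64(361)] [ 0.5657 -0.1788  0.068 ]
380 [np.int64(362), np.int64(363), np.int64(361)] [ 0.5665 -0.2005  0.068 ]
420 [np.int64(362), np.int64(363), np.int64(361)] [ 0.567 -0.215  0.068]
```

Call:
send_rows(targets="-5 0 0 0 0;-10 0 0 0 0;-16 0 0 0 0;-22 0 0 0 0;-28 0 0 0 0;-34 0 0 0 0;-40 0 0 0 0;-45 0 0 0 0;-48 0 0 0 0;-50 0 0 0 0;-50 0 0 0 0")

```text
time: 7.02
ee_pos: [0.5266, -0.1805, 0.0503]
tcp_rot: [180.0, 0.0, 1.9]
wrist_force: [-0.3, -0.0, -0.8]
opening: 0.0855
grasp_force: 0.0
```

Call:
send_rows(targets="4 0 0 0 0;12 0 0 0 0;12 0 -20 0 0;12 0 -60 0 0;12 0 -110 0 0;0 0 -160 0 0;-15 0 -190 0 0;-30 0 -200 0 0;-30 0 -200 0 0;-30 0 -200 0 0")

```text
time: 8.28
ee_pos: [0.4967, -0.1814, 0.2486]
tcp_rot: [-180.0, 0.1, 1.9]
wrist_force: [0.9, -0.6, 0.1]
opening: 0.0855
grasp_force: 0.0
```

```bash
python3 - <<'E'
from meas import *
o=bot.get_obs();a=camera('wrist');cv2.imwrite('pics/w4.png',a);print(o['time'],o['ee_pos'],o['wrist_force'])
K,P=campose('wrist',o);np.save('w4.npy',[o['ee_pos'],o['tcp_rot']])
E
```

```text
8.275 [ 0.49673228 -0.18140383  0.24864782] [ 0.85109    -0.63089574  0.09606413]
```

View pics/w4.png

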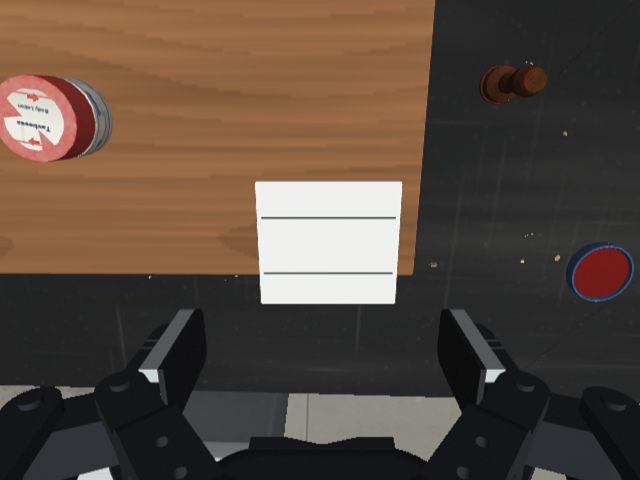

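The slab lies square across the near edge: front edge at v≈303, front scored line at v≈272 and stand edge at v≈274. The tin and stamp are undisturbed.

```bash
python3 - <<'E'
from h import *
a,b=np.load('w4.npy');o=dict(ee_pos=a,tcp_rot=b);im=cv2.imread('pics/w4.png');K,P=campose('wrist',o)
m=wood(im);g=cv2.cvtColor(im,cv2.COLOR_BGR2GRAY).astype(int)
E=np.array([ray(K,P,(u,240+np.where(m[240:300,u])[0].max()+.5),.06) for u in list(range(100,250,5))+[404,406,408,410]])
pe=np.polyfit(E[:,1],E[:,0],1)
U=range(272,388,4)
F=np.array([ray(K,P,(u,280+np.where(g[280:330,u]>200)[0].max()+.5),.068) for u in U])
B=np.array([ray(K,P,(u,160+np.where(g[160:200,u]>200)[0].min()-.5),.068) for u in U])
L=np.array([ray(K,P,(u,262+np.argmin(g[262:282,u])),.068) for u in U])
for n,X in(('edge',E),('front',F),('line',L),('back',B)):
    p=np.polyfit(X[:,1],X[:,0],1);print(n,'yaw',np.degrees(np.arctan(-p[0])),'x at -.18',np.polyval(p,-.18),'rel',np.polyval(pe,-.18)-np.polyval(p,-.18))
E
```

```text
edge yaw 1.69376430017009 x at -.18 0.43074356828964594 rel 0.0
front yaw 1.9605887931460697 x at -.18 0.40698604765323193 rel 0.02375752063641401
line yaw 1.9537576454043135 x at -.18 0.43551614862306814 rel -0.004772580333422205
back yaw 1.9345448207323614 x at -.18 0.5157567417175165 rel -0.08501317342787057
```

Call:
send_rows(targets="20 0 0 0 0;42 0 10 0 0;44 0 50 0 0;44 0 100 0 0;44 0 150 0 0;44 0 180 0 0;44 0 195 0 0;44 0 200 0 0;44 0 200 0 0;40 0 200 0 0;36 0 200 0 0;33 0 200 0 0;30 0 200 0 0;28 0 200 0 0;26 0 200 0 0;25 0 200 0 0;25 0 200 0 0")

```text
time: 10.45
ee_pos: [0.5218, -0.1807, 0.0504]
tcp_rot: [180.0, -0.0, 1.9]
wrist_force: [0.8, 0.7, 0.7]
opening: 0.0855
grasp_force: 0.6
```

Call:
send_rows(targets="4 0 0 0 0;15 0 0 0 0;17 0 -20 0 0;17 0 -60 0 0;17 0 -110 0 0;5 0 -160 0 0;-10 0 -190 0 0;-25 0 -200 0 0;-25 0 -200 0 0;-25 0 -200 0 0")

```text
time: 11.7
ee_pos: [0.4968, -0.1814, 0.2486]
tcp_rot: [-180.0, 0.1, 1.9]
wrist_force: [0.6, -0.1, 0.2]
opening: 0.085
grasp_force: 0.0
```

```bash
python3 - <<'E'
from h import *
o=bot.get_obs();im=camera('wrist');cv2.imwrite('pics/w5.png',im);cv2.imwrite('pics/side5.png',camera('side')[180:440,240:540])
print(o['time'],o['ee_pos'],o['wrist_force']);K,P=campose('wrist',o)
m=wood(im);g=cv2.cvtColor(im,cv2.COLOR_BGR2GRAY).astype(int)
E=np.array([ray(K,P,(u,240+np.where(m[240:300,u])[0].max()+.5),.06) for u in list(range(100,250,5))])
pe=np.polyfit(E[:,1],E[:,0],1);U=range(272,388,4)
F=np.array([ray(K,P,(u,280+np.where(g[280:340,u]>200)[0].max()+.5),.068) for u in U])
L=np.array([ray(K,P,(u,262+np.argmin(g[262:292,u])),.068) for u in U])
for n,X in(('edge',E),('front',F),('line',L)):
    p=np.polyfit(X[:,1],X[:,0],1);print(n,'yaw',np.degrees(np.arctan(-p[0])),'rel',np.polyval(pe,-.18)-np.polyval(p,-.18))
E
```

```text
11.7 [ 0.49675964 -0.18139608  0.24860294] [ 0.5978025  -0.10826218  0.19528177]
edge yaw 1.4675226512200534 rel 0.0
front yaw 1.9623901898986396 rel 0.028191317049216735
line yaw 1.9557048417303684 rel -0.0005775362791815564
```

View pics/side5.png

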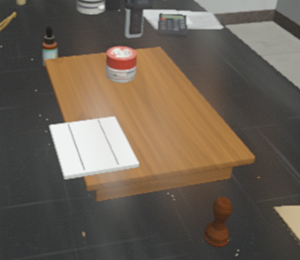

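The slab's front scored line sits over the stand's near edge to within about 1 mm, with about 29 mm of overhang, and it is square. The tin, bottle and stamp stand where they were, and the arm is clear.

```bash
python3 -c "
from workcell import ticket
print(ticket.job_done())"
```

```text
the job is handed in; nothing more can be done
None
```

I pushed the slab to overhang the stand's near edge by about 29 mm, within half a degree of square and with its front scored line over the edge; the tin, bottle and stamp weren't touched, and the job is handed in at about 12 s of the 38 s allowed.

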